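# Lift the hot wax pot's lid with the lid lifter

### The job

The lid with the red loop, on the copper wax pot, is too hot to touch: take the lid lifter from its stand, hook it under the red loop and lift the lid clear of the pot, keeping it level. Set the lid down gently on the round cork rest, then unhook the lifter and hang it back in its stand where it was. Leave the blue lid alone.

Things in the scene. Friction and masses are not known exactly. Their poses are not given: they have to be found in the camera images.
- wax_lid: Hot lid, 0.2 to 0.4 kg, loose on the copper pot: steel disc 128 mm wide, 6 thick, red loop. Origin: centre of its underside, 70 above the bench; z up. A spigot 92 wide, 8 deep under it sits in the pot: lift straight up. Loop: bar 8 mm thick along the lid's y, its centre line 52 mm above the origin; legs at y -36 and +36 mm. Opening 64 wide, 42 high, entered along the lid's x from either side.
- lifter: Upright tool. Origin: top of its hook blade, below the grip; z up, x to the hook tip. Mm: blade z -5 to 0, x -21 to 17, 26 wide; lip at x 13 to 17 up to z 7; back x -22 to -16; arm z 39 to 45; shaft 10 thick; collar 52 wide, z 92 to 98; wooden grip z 98 to 148, 18 in y, 30 in x. Hangs by it on a fixed fork; slot 32 wide, shut 16 behind shaft, open end 30 ahead (+x): raise 15, slide out along +x.
- lid_rest: Fixed round cork disc on the bench, 170 mm wide, 12 mm thick. Origin: centre of its underside, z up. A lid lying on it stands on its 8 mm spigot, so its origin is 20 mm above the bench.
- glue_lid: Bystander, not to be moved: blue lid with a dark loop on a white pot with a wooden base; same shape, size and origin as the hot lid. Nothing else near the work is taller than these two lids' loops (126 mm above the bench) but the lifter; the lifter's fork top is 125 mm above the bench.
Not all that is in view belongs to the job. Several things have the shape of the lid_rest; the one meant has the colours described above.

How it is judged:
By the outcome, as a careful person would: the job done as asked, in the order asked, and still so for the second after the job is handed in, with the robot touching nothing.
It also fails if it takes over 72 s, if anything falls off the work surface, if the arm or the gripper's body presses on something with over 40 N, if the wrist force passes 120 N, or if a joint passes its speed limit or range.

### The arm

A 7-joint arm with a two-finger parallel gripper is mounted at the origin on the work surface. World frame = base frame: x ahead of the robot, y to its left, z up, the work surface at z = 0. Lengths are in m, angles in rad, forces in N, time in s.
With the tool pointing down it reaches from about 0.35 to 0.775 m from the base axis. Payload 3.1 kg.
Tool frame: the origin (TCP) lies midway between the tips of the shut fingers; the grasp point (between the pads) lies pinch_z behind it (pinch_z is the distance from the TCP to the grasp point, in m); z points along the fingers, y is the line along which they close (so a half turn about z gives the same grasp; the last joint's range is limited). The gripper opens to 85 mm and grips with 20 to 120 N. Pads are 22 mm wide; open, the fingers measure 114 mm over their backs; the gripper's body (76 mm by 85 mm) begins 54 mm behind the grasp point. The pads swing forward as they close: fully open they stand 13 mm farther back than shut.
Start: joints at [1.177, 0.311, 0.014, 1.512, -0.004, 1.319, -0.027], TCP at [0.19, -0.516, 0.231] pointing down, gripper open.
Joint ranges: [-2.7, 2.7], [-0.3, 1.91], [-1.27, 1.3], [0.12, 2.57], [-1.44, 4.58], [0.2, 2.03], [-3.05, 3.05]. Speed limits (rad/s): [2.79, 2.79, 3.14, 3.14, 3.14, 3.14, 3.14].

### API

Orientations are given as a 3x3 rotation matrix whose columns are the frame's x, y, z axes.
In Python, from station import observe, camera, finish_job, spot_in, pinch_z gives the robot as it stands.
- The arm moves only by the tool step_arm, never from a script. Its argument "series" is a list of rows, each an object with "dp": the shift along the world's x, y, z in cm, a list of three; "twist": the turn, a rotation vector about the world's x, y, z in degrees, a list of three. In form: [{"dp": [tx, ty, tz], "twist": [rx, ry, rz]}, ...]. A call has 1 to 10 rows; each row shifts and turns the commanded pose from where the row before left it; what a row does not reach is not made up. A row lasts 1/8 s, in which the tool goes at most 62.5 mm and 10.7 degrees, less where a joint would pass 70% of its speed; a pose out of reach is approached as far as the arm can. A call is refused whole if a number of a shift passes 6.25 or a number of a turn 10.7, either way. A call with a gripper value outside its range is refused whole. "gripper" is the opening, from 0 (shut) to 1 (fully open), set as the call begins (left out, the last holds). The fingers move at their own pace and stop on an object; "grip_force" is the grip in N (left out, the last holds). Time passes only in rows, so rows that do not move let the fingers close. It gives the time, the measured TCP pose, the force, the opening and the grip force at its end, in the units of the state.
- observe(): the state, without advancing time (a new reading comes with each control period).
- camera(name): name is "scene" or "side" or "wrist"; returns a dict with "image" (400x640x3 uint8, red, green, blue), "fx", "fy", "cx", "cy" (pixels), "cam_to_world" (4x4, takes a point from camera to world coordinates). Camera axes: x right, y up, looking along -z (the intrinsics and any distortion apply to the point x, -y, -z); pixel columns grow to the right and rows downward; lengths in m; the calibration is good to about 2 mm. A picture is of the moment at which its call begins. There is no depth.
- finish_job(): hands the job in; it is judged then, once.
Trained networks look in the newest picture that a camera, given by its name, has taken for a name from the list of things; names that differ only in an ending like _2 or _b are one class to them, and where a whole thing is asked for, a point or a joint stands for the part that bears it (a point fixed in the world has none). Each returns a list of dicts, best first, with "confidence" (0 to 1); they miss things now and then, are a little off and sometimes report something else, mostly with a low value. They report only what shows in the picture. A call takes as long as a camera call. They do not tell look-alikes from the thing itself.
- spot_in(camera, query): "bbox" ([centre column, centre row, width, height] in pixels, round what is visible of it).
The state is a dict: "clock": time; "joints": joint angles; "joint_velocities": joint speeds; "tau": joint torques, N m; "tool_pos": TCP position; "tcp_rot": TCP orientation; "force": force on the tool from outside, world axes, zero at the start; "moment": the same for the moment, N m; "finger_gap": opening from 0.0 (shut) to 1.0 (fully open); "grip_force": force on a finger pad.
Only numpy, scipy, OpenCV 4.12 (cv2) and the standard library are available. Lean on these libraries where they do the work, as an engineer would, in place of code of your own. Each camera call takes 0.05 s, during which the arm holds its last target. There are 200 camera calls.

## Working session

There is one attempt and no reset: what is moved stays moved. The work goes in short steps, Python scripts to look and compute and a tool call to move; the robot and the scene stay as the last step left them, time stands still between calls to the robot, and variables do not carry over. Pictures are saved under pics/ and viewed, at most 10 in all, crops included, and the job is handed in when it is done.

Besides the shell and the picture viewer there is one more tool, called as a command line: name --argument value ..., lists and objects as JSON in quotes. step_arm: Moves the arm, as the interface text tells. Its arguments: {"type":"object","properties":{"series":{"type":"array","items":{"type":"object","properties":{"dp":{"type":"array","items":{"type":"number"}},"twist":{"type":"array","items":{"type":"number"}}}}},"gripper":{"type":"number"},"grip_force":{"type":"number"}},"required":["series"]}

```bash
mkdir -p pics; ls; cat > h.py <<'E'
import numpy as np, cv2
from station import observe, camera, finish_job, spot_in, pinch_z
def ray(c,u,v):
    T=np.array(c["cam_to_world"]); d=np.array([(u-c["cx"])/c["fx"],-(v-c["cy"])/c["fy"],-1.])
    return T[:3,3],T[:3,:3]@d
def at_z(c,u,v,z):
    o,d=ray(c,u,v); return o+d*(z-o[2])/d[2]
def proj(c,p):
    T=np.array(c["cam_to_world"]); q=(np.atleast_2d(p)-T[:3,3])@T[:3,:3]
    return np.c_[c["cx"]-c["fx"]*q[:,0]/q[:,2], c["cy"]+c["fy"]*q[:,1]/q[:,2]]
E
python3 - <<'E'
from h import *
for n in("scene","side"):
    c=camera(n); cv2.imwrite(f"pics/{n}0.png",c["image"][:,:,::-1]); print(n,[k for k in c],c["fx"],c["cx"],c["cy"],np.round(c["cam_to_world"],3).tolist(),c.get("distortion"))
    for q in("wax_lid","lifter","lid_rest","glue_lid"):
        print(q,[(np.round(d["bbox"]).tolist(),round(d["confidence"],2)) for d in spot_in(n,q)])
print(pinch_z,observe())
E
```

```text
pics
scene ['image', 'fx', 'fy', 'cx', 'cy', 'cam_to_world'] 384.46609071586374 319.20028761297584 196.58865017361214 [[0.27, -0.662, 0.699, 1.173], [0.963, 0.17, -0.211, -0.41], [0.021, 0.729, 0.684, 0.782], [0.0, 0.0, 0.0, 1.0]] None
wax_lid [([465.0, 233.0, 60.0, 38.0], 0.68)]
lifter [([476.0, 154.0, 21.0, 46.0], 0.92)]
lid_rest [([269.0, 171.0, 52.0, 34.0], 0.88), ([292.0, 218.0, 57.0, 48.0], 0.81), ([197.0, 205.0, 58.0, 44.0], 0.64), ([139.0, 279.0, 76.0, 65.0], 0.58)]
glue_lid [([292.0, 218.0, 61.0, 49.0], 0.74), ([338.0, 252.0, 52.0, 44.0], 0.68), ([474.0, 155.0, 21.0, 49.0], 0.33)]
side ['image', 'fx', 'fy', 'cx', 'cy', 'cam_to_world'] 403.69984635039765 325.9098802265796 201.0435865393838 [[-0.733, 0.4, -0.55, -0.261], [-0.68, -0.416, 0.604, 0.573], [0.012, 0.817, 0.577, 0.796], [0.0, 0.0, 0.0, 1.0]] None
wax_lid [([198.0, 213.0, 42.0, 37.0], 0.67)]
lifter [([187.0, 268.0, 21.0, 34.0], 0.69)]
lid_rest [([339.0, 209.0, 53.0, 34.0], 0.83), ([403.0, 192.0, 36.0, 32.0], 0.77), ([386.0, 157.0, 42.0, 24.0], 0.73), ([392.0, 233.0, 42.0, 37.0], 0.59)]
glue_lid [([285.0, 176.0, 35.0, 26.0], 0.91)]
0.0187 {'clock': 0.5, 'joints': array([ 1.17730439,  0.31096009,  0.01397199,  1.51157039, -0.00436361,
        1.3192372 , -0.02716281]), 'joint_velocities': array([-0.00019104, -0.0007766 ,  0.00023979, -0.00188442, -0.00117293,
       -0.00013142, -0.00028199]), 'tau': array([-4.85369219e-04, -3.79435050e+01,  1.45390439e-01, -2.30625361e+01,
        1.20596483e-02,  3.29269838e-03, -3.02012495e-07]), 'tool_pos': array([ 0.18953842, -0.51627521,  0.23124227]), 'tcp_rot': array([[ 9.38705593e-01,  3.44719886e-01, -9.87331438e-05],
       [ 3.44719896e-01, -9.38705588e-01,  1.15938654e-04],
       [-5.27149941e-05, -1.42867542e-04, -9.99999988e-01]]), 'force': array([-0.02631133,  0.1232002 ,  0.13511788]), 'moment': array([ 0.01125799, -0.04844257,  0.04454157]), 'grip_force': 0.0, 'finger_gap': 1.0006470507870033}
```

View pics/scene0.png

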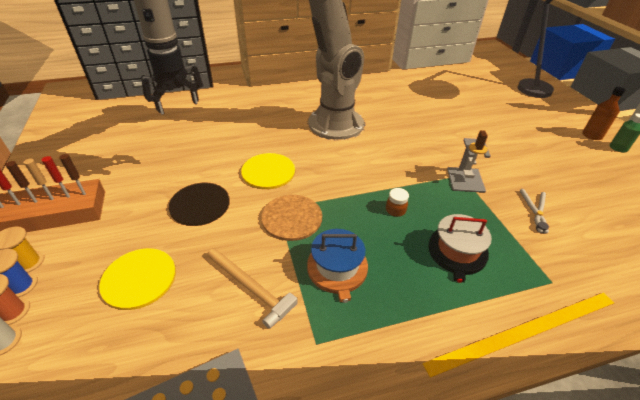

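View pics/side0.png

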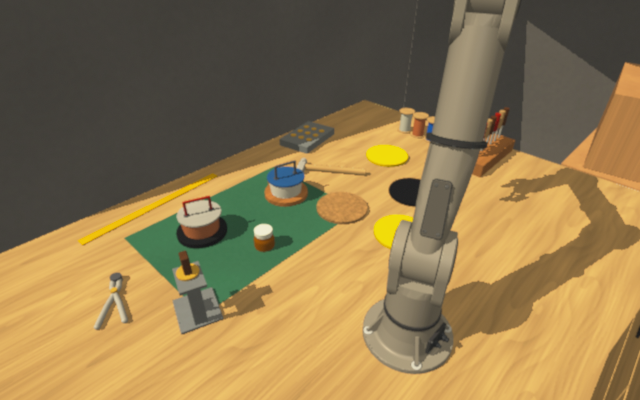

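Candidates for lid_rest in the scene view are yellow (268,170), yellow (138,278), black (199,204) and speckled brown (292,217). The last is the cork one. The red-loop lid is at (465,233) and the lifter in its stand at (476,155). The blue lid is at (338,252). I'll confirm these in an enlarged montage.

```bash
python3 - <<'E'
from h import *
s=cv2.imread("pics/scene0.png"); d=cv2.imread("pics/side0.png")
def crop(im,x,y,w,h,k): 
    o=cv2.resize(im[y:y+h,x:x+w],None,fx=k,fy=k,interpolation=cv2.INTER_CUBIC)
    for i in range(0,w,10): cv2.putText(o,str(x+i),(i*k,8),0,.3,(255,255,255),1); cv2.line(o,(i*k,10),(i*k,14),(255,255,255),1)
    for j in range(10,h,10): cv2.putText(o,str(y+j),(0,j*k+4),0,.3,(255,255,255),1)
    return o
A=crop(s,430,210,67,75,4); B=crop(s,435,125,67,75,4); C=crop(s,258,190,66,75,4)
D=crop(d,165,190,67,75,4); E=crop(d,165,245,67,75,4); F=crop(d,310,180,66,75,4)
m=np.vstack([np.hstack([A,B,C]),np.hstack([D,E,F])]); print(m.shape)
cv2.imwrite("pics/m1.png",m)
c=camera("scene"); e=camera("side")
for n,z,ps in(("wax",.07,[(465,236)]),("loop",.122,[(452,220),(486,220)]),("cork",.012,[(292,217)]),("lifter grip",.2,[(481,136)])):
    for p in ps: print(n,at_z(c,*p,z).round(3))
for n,z,p in(("cork",.012,(342,208)),("wax",.076,(200,213)),("loop",.122,(184,204)),("loop",.122,(211,199)),("blue",.076,(286,176))): print("side",n,at_z(e,*p,z).round(3))
def tri(p,q):
    o1,d1=ray(c,*p);o2,d2=ray(e,*q); t=np.linalg.lstsq(np.c_[d1,-d2],o2-o1,rcond=None)[0]
    a,b=o1+t[0]*d1,o2+t[1]*d2; return ((a+b)/2).round(4),np.linalg.norm(a-b).round(4)
print(tri((482,132),(183,253)))
E
```

```text
(600, 800, 3)
wax [0.672 0.12  0.07 ]
loop [0.656 0.079 0.122]
loop [0.676 0.158 0.122]
cork [ 0.447 -0.267  0.012]
lifter grip [0.456 0.259 0.2  ]
side cork [ 0.423 -0.256  0.012]
side wax [0.653 0.121 0.076]
side loop [0.664 0.158 0.122]
side loop [0.63  0.09  0.122]
side blue [ 0.624 -0.195  0.076]
(array([0.4173, 0.2951, 0.1818]), np.float64(0.0023))
```

View pics/m1.png

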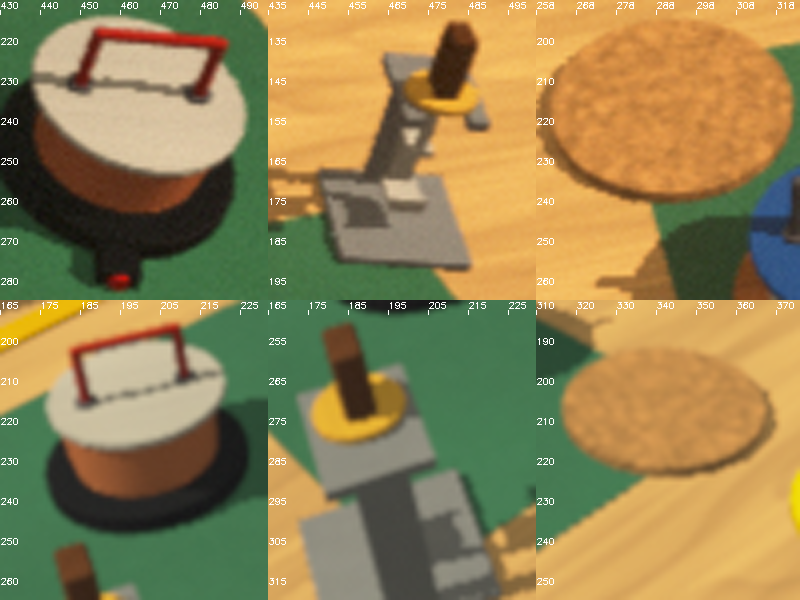

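The montage confirms the speckled cork disc (292,216 scene; 341,206 side), the red-loop lid, and the lifter hanging in its fork. The two views disagree by about 2 cm, so I'll check the calibration on known robot points and then fit models.

```bash
python3 - <<'E'
from h import *
for n in("scene","side","wrist"):
    c=camera(n); print(n,c["fx"],c["fy"],c["cx"],c["cy"],c["image"].shape)
    T=np.array(c["cam_to_world"]); print(np.round(T[:3,:3].T@T[:3,:3],4).tolist(), T[:3,3].round(3))
    print("base, tcp",proj(c,[[0,0,0],[.1895,-.5163,.231],[.62,-.19,.07]]).round(1).tolist())
    if n=="scene": print("cork",at_z(c,292,216,.012).round(4),"loop",at_z(c,453.8,218.5,.124).round(4),at_z(c,486.5,221,.124).round(4),"lidc",at_z(c,465,234.5,.076).round(4),"stand",[at_z(c,*p,0).round(3) for p in((448,168),(478,169),(485,191.5),(454,190))])
    if n=="side": print("cork",at_z(c,341,205.5,.012).round(4),"loop",at_z(c,183.8,202,.124).round(4),at_z(c,210,196.5,.124).round(4),"lidc",at_z(c,199,213.5,.076).round(4))
    if n=="wrist": cv2.imwrite("pics/wr0.png",c["image"][:,:,::-1])
E
```

```text
scene 384.46609071586374 384.46609071586374 319.20028761297584 196.58865017361214 (400, 640, 3)
[[1.0, 0.0, 0.0], [0.0, 1.0, 0.0], [0.0, 0.0, 1.0]] [ 1.173 -0.41   0.782]
base, tcp [[335.5, 122.9], [178.9, 111.2], [338.9, 245.0]]
cork [ 0.4429 -0.2664  0.012 ] loop [0.6539 0.0838 0.124 ] [0.6809 0.1555 0.124 ] lidc [0.6716 0.1185 0.076 ] stand [array([0.347, 0.277, 0.   ]), array([0.376, 0.37 , 0.   ]), array([0.478, 0.329, 0.   ]), array([ 0.448,  0.24 , -0.   ])]
side 403.69984635039765 403.69984635039765 325.9098802265796 201.0435865393838 (400, 640, 3)
[[1.0, -0.0, 0.0], [-0.0, 1.0, 0.0], [0.0, 0.0, 1.0]] [-0.261  0.573  0.796]
base, tcp [[406.2, 332.1], [458.2, 144.9], [285.7, 178.5]]
cork [ 0.4341 -0.264   0.012 ] loop [0.6703 0.154  0.124 ] [0.6402 0.0866 0.124 ] lidc [0.6529 0.1246 0.076 ]
wrist 309.34251899658796 309.34251899658796 318.4370542180623 196.83392523143323 (400, 640, 3)
[[1.0, -0.0, -0.0], [-0.0, 1.0, 0.0], [-0.0, 0.0, 1.0]] [ 0.254 -0.493  0.373]
base, tcp [[-132.0, 167.5], [317.9, 251.0], [31.8, -736.2]]
```

step_arm --series '[{"dp": [3.5,3.5,1.5],"twist": [0,0,4]},{"dp": [3.5,3.5,1.5],"twist": [0,0,4]},{"dp": [3.5,3.5,1.5],"twist": [0,0,4]},{"dp": [3.5,3.5,1.5],"twist": [0,0,4]},{"dp": [3.5,3.5,1.5],"twist": [0,0,4]},{"dp": [2,5,0],"twist": [0,0,4]},{"dp": [1,5.5,0],"twist": [0,0,4]},{"dp": [1,5.5,0],"twist": [0,0,4]},{"dp": [0,6,0],"twist": [0,0,4]},{"dp": [0,6,0],"twist": [0,0,4]}]'

```text
clock: 2.0
tool_pos: [0.4045, -0.0593, 0.3065]
tcp_rot: [[0.496, 0.869, 0.001], [0.869, -0.496, -0.0], [0.0, 0.001, -1.0]]
force: [1.7, -0.9, -0.6]
finger_gap: 0.998
grip_force: 0.0
```

step_arm --series '[{"dp": [0,6,0],"twist": [0,0,4]},{"dp": [0,6,0],"twist": [0,0,4]},{"dp": [0,6,0],"twist": [0,0,4]},{"dp": [0,6,0],"twist": [0,0,4]},{"dp": [0,6,0],"twist": [0,0,4]},{"dp": [0,3,0],"twist": [0,0,0]},{"dp": [0,0,0],"twist": [0,0,0]},{"dp": [0,0,0],"twist": [0,0,0]}]'

```text
clock: 3.0
tool_pos: [0.405, 0.2675, 0.3062]
tcp_rot: [[0.172, 0.985, 0.0], [0.985, -0.172, -0.001], [-0.001, 0.0, -1.0]]
force: [-0.1, 0.1, 0.4]
finger_gap: 1.001
grip_force: 0.0
```

```bash
python3 - <<'E'
from h import *
o=observe(); print(o["clock"],o["tool_pos"].round(3),o["tcp_rot"].round(3).tolist(),o["joints"].round(2))
c=camera("wrist"); cv2.imwrite("pics/w1.png",c["image"][:,:,::-1]); print(np.round(c["cam_to_world"],4).tolist())
for q in("wax_lid","lifter"): print(q,[(np.round(d["bbox"]).tolist(),round(d["confidence"],2)) for d in spot_in("wrist",q)])
E
```

```text
3.0 [0.405 0.267 0.306] [[0.172, 0.985, 0.0], [0.985, -0.172, -0.001], [-0.001, 0.0, -1.0]] [ 0.06  0.23 -0.84  1.51  0.17  1.48 -0.95]
[[0.9852, 0.1654, 0.0457, 0.4163], [-0.1716, 0.9478, 0.2689, 0.3352], [0.0011, -0.2728, 0.9621, 0.448], [0.0, 0.0, 0.0, 1.0]]
wax_lid [([533.0, 244.0, 102.0, 93.0], 0.63)]
lifter [([326.0, 145.0, 50.0, 52.0], 0.69)]
```

View pics/w1.png

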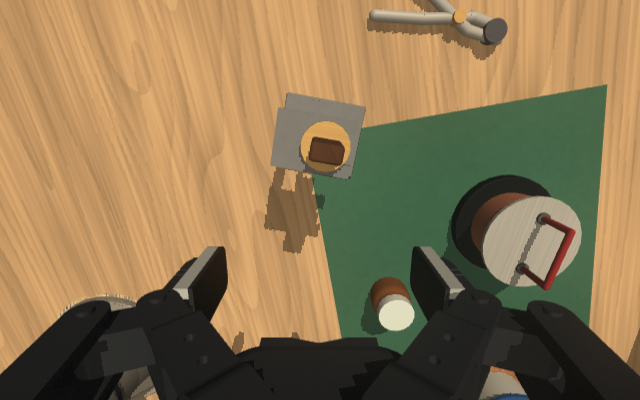

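The wrist view shows the lifter grip's top at about (326,151) over its yellow collar. The red loop runs from (571,233) to (547,287). I'll enlarge both.

```bash
cat >> h.py <<'E'
def crop(im,x,y,w,h,k):
    o=cv2.resize(im[y:y+h,x:x+w],None,fx=k,fy=k,interpolation=cv2.INTER_CUBIC)
    for i in range(0,w,10): cv2.putText(o,str(x+i),(i*k,8),0,.3,(255,255,255),1); cv2.line(o,(i*k,10),(i*k,14),(255,255,255),1)
    for j in range(10,h,10): cv2.putText(o,str(y+j),(0,j*k+4),0,.3,(255,255,255),1)
    return o
E
python3 - <<'E'
from h import *
w=cv2.imread("pics/w1.png"); s=cv2.imread("pics/scene0.png")
A=crop(w,262,85,110,100,4); B=crop(s,445,125,50,75,8)[:, :]
B=crop(s,450,125,45,75,8)
m=np.zeros((600,800,3),np.uint8); m[:400,:440]=A; m[:600,440:800]=B; cv2.imwrite("pics/m2.png",m)
E
```

```text
(no output)
```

View pics/m2.png

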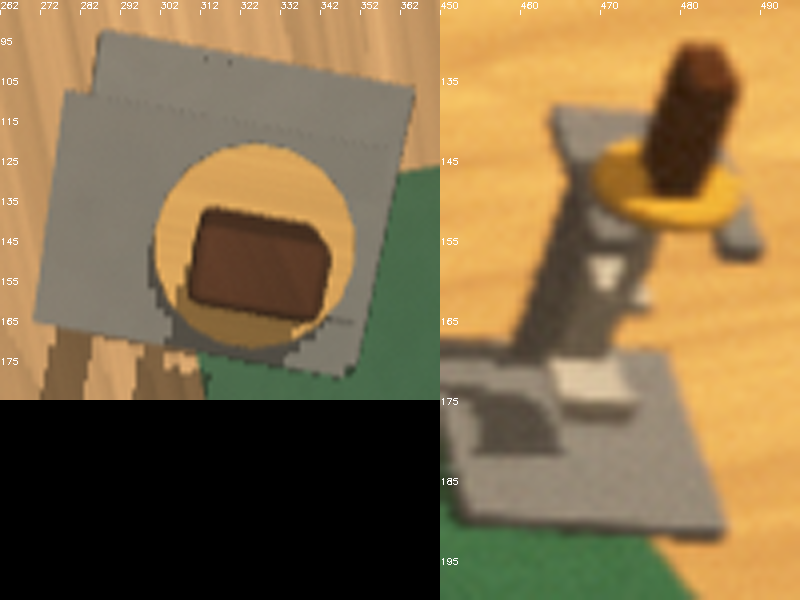

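```bash
python3 - <<'E'
from h import *
c=camera("wrist"); f=lambda u,v,z:at_z(c,u,v,z).round(4)
print("collar c",f(325.8,146.4,.131),"dia",np.linalg.norm(f(300.75,146.4,.131)-f(350.75,146.4,.131)),np.linalg.norm(f(325.8,120.75,.131)-f(325.8,172,.131)))
P=[f(262+a/4,85+b/4,.181) for a,b in((205,230),(330,252),(318,320),(190,300))]
print("grip",np.mean(P,0)); 
for i in range(4): d=P[(i+1)%4]-P[i]; print(np.linalg.norm(d).round(4),np.degrees(np.arctan2(d[1],d[0])).round(1))
# plate edges (z .125)
for a,b in(((65,90),(35,322)),((35,322),(345,378)),((412,88),(345,378)),((105,30),(412,88))):
    p=f(262+a[0]/4,85+a[1]/4,.125);q=f(262+b[0]/4,85+b[1]/4,.125);d=q-p;print("edge",p,q,np.degrees(np.arctan2(d[1],d[0])).round(1))
# loop
p,q=f(571,233,.124),f(548,286,.124); d=p-q; print("loop",p,q,(p+q)/2,np.linalg.norm(d),np.degrees(np.arctan2(d[1],d[0])))
E
```

```text
collar c [0.4181 0.2974 0.131 ] dia 0.050982840250421484 0.05193390029643453
grip [0.418025 0.2967   0.181   ]
0.0272 -19.8
0.015 -108.7
0.0282 161.0
0.0154 67.4
edge [0.3777 0.3432 0.125 ] [0.3576 0.2871 0.125 ] -109.7
edge [0.3576 0.2871 0.125 ] [0.4359 0.2579 0.125 ] -20.5
edge [0.4635 0.3286 0.125 ] [0.4359 0.2579 0.125 ] -111.3
edge [0.3904 0.3555 0.125 ] [0.4635 0.3286 0.125 ] -20.2
loop [0.6744 0.1529 0.124 ] [0.6506 0.0884 0.124 ] [0.6625  0.12065 0.124  ] 0.06875092726647403 69.74633010817614
```

step_arm --series '[{"dp": [4,-3.5,0],"twist": [0,0,0]},{"dp": [4,-3.5,0],"twist": [0,0,0]},{"dp": [4,-3.5,0],"twist": [0,0,0]},{"dp": [4,-3.5,0],"twist": [0,0,0]},{"dp": [4,-3.5,0],"twist": [0,0,0]},{"dp": [4,-3.5,0],"twist": [0,0,0]},{"dp": [0,0,0],"twist": [0,0,0]},{"dp": [0,0,0],"twist": [0,0,0]}]'

```text
clock: 4.2
tool_pos: [0.6442, 0.0584, 0.306]
tcp_rot: [[0.172, 0.985, -0.001], [0.985, -0.172, 0.001], [0.001, -0.001, -1.0]]
force: [-0.3, 0.8, 0.6]
finger_gap: 1.002
grip_force: 0.0
```

```bash
python3 - <<'E'
from h import *
o=observe(); print(o["clock"],o["tool_pos"].round(3),o["joints"].round(2))
c=camera("wrist"); cv2.imwrite("pics/w2.png",c["image"][:,:,::-1])
np.savez("w2.npz",**{k:c[k] for k in("fx","fy","cx","cy","cam_to_world")})
b=spot_in("wrist","wax_lid"); print([(np.round(d["bbox"]).tolist(),round(d["confidence"],2)) for d in b])
x,y,w,h=b[0]["bbox"]; X=max(0,int(x-70));Y=max(0,int(y-65))
m=crop(c["image"][:,:,::-1],X,Y,140,130,4); print(X,Y,m.shape); cv2.imwrite("pics/m3.png",m)
E
```

```text
4.2 [0.644 0.058 0.306] [ 0.24  0.58 -0.68  1.03  0.35  1.64 -0.5 ]
[([327.0, 112.0, 110.0, 111.0], 0.88), ([94.0, 5.0, 38.0, 9.0], 0.59)]
257 47 (520, 560, 3)
```

View pics/m3.png

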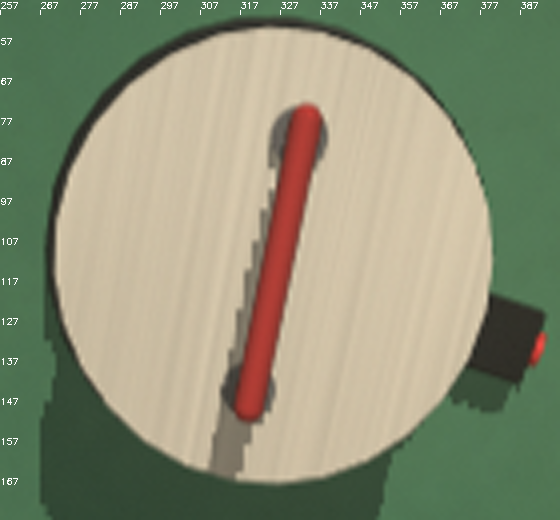

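The crop shows the lid disc centred near (325,111), the red bar from (334,73) to (319,152), and the pot handle at lower right.

```bash
python3 - <<'E'
from h import *
c={k:v for k,v in np.load("w2.npz").items()}; f=lambda u,v,z:at_z(c,u,v,z)
print("disc",f(325.3,110.7,.076).round(4),np.linalg.norm(f(270.25,110,.076)-f(380.25,110,.076)),np.linalg.norm(f(325,53.75,.076)-f(325,167.75,.076)))
p,q=f(333.7,73.2,.123),f(319.4,152,.123);d=p-q;print("bar",p.round(4),q.round(4),((p+q)/2).round(4),np.linalg.norm(d),np.degrees(np.arctan2(d[1],d[0])))
o=observe(); R=o["tcp_rot"]; print("tool y angle",np.degrees(np.arctan2(R[1,1],R[0,1])), o["tool_pos"].round(4))
E
```

```text
disc [0.6632 0.1235 0.076 ] 0.12737057967608584 0.12754882974312443
bar [0.6762 0.1574 0.123 ] [0.6492 0.0837 0.123 ] [0.6627 0.1206 0.123 ] 0.07842744355114388 69.8908575482704
tool y angle -9.72539512322481 [0.6437 0.06   0.307 ]
```

step_arm --series '[{"dp": [-2.8,3,0],"twist": [0,0,10]},{"dp": [-2.8,3,0],"twist": [0,0,10]},{"dp": [-2.8,3,0],"twist": [0,0,10]},{"dp": [-2.8,3,0],"twist": [0,0,10]},{"dp": [-2.8,3,0],"twist": [0,0,10]},{"dp": [-2.8,3,0],"twist": [0,0,10]},{"dp": [-2.8,3,0],"twist": [0,0,10]},{"dp": [-2.9,2.7,-2.5],"twist": [0,0,9.5]},{"dp": [0,0,-3],"twist": [0,0,0]},{"dp": [0,0,-3],"twist": [0,0,0]}]' --gripper 0.6

```text
clock: 5.55
tool_pos: [0.4179, 0.2967, 0.2213]
tcp_rot: [[-0.939, 0.344, 0.003], [0.344, 0.939, -0.001], [-0.003, 0.0, -1.0]]
force: [0.8, -0.6, -0.9]
finger_gap: 0.606
grip_force: 0.0
```

step_arm --series '[{"dp": [0,0,0],"twist": [0,0,0]},{"dp": [0,0,0],"twist": [0,0,0]}]'

```text
clock: 5.8
tool_pos: [0.4195, 0.2965, 0.2228]
tcp_rot: [[-0.938, 0.347, 0.002], [0.347, 0.938, 0.001], [-0.002, 0.002, -1.0]]
force: [0.9, 0.2, 0.8]
finger_gap: 0.599
grip_force: 0.0
```

```bash
python3 - <<'E'
from h import *
o=observe(); R=o["tcp_rot"];p=o["tool_pos"]; print(o["clock"],p.round(4),o["joints"].round(2),np.degrees(np.arctan2(R[1,1],R[0,1])))
c=camera("wrist"); im=c["image"][:,:,::-1].copy()
yaw=np.radians(-20.2);X=np.array([np.cos(yaw),np.sin(yaw),0]);Y=np.array([-X[1],X[0],0])
L=np.array([.4182,.297,.033])
for z,a,b in((.148,15,9),):
    q=proj(c,[L+X*s*a/1e3+Y*t*b/1e3+[0,0,z] for s,t in((1,1),(1,-1),(-1,-1),(-1,1))]); print(q.round(0).tolist()); cv2.polylines(im,[q.round().astype(int)],True,(0,255,0),1)
q=proj(c,[L+[.026*np.cos(t),.026*np.sin(t),.098] for t in np.linspace(0,6.28,40)]); cv2.polylines(im,[q.round().astype(int)],True,(255,0,255),1)
cv2.imwrite("pics/w3.png",im)
E
```

```text
5.8 [0.4195 0.2965 0.2228] [ 0.14  0.43 -1.08  1.6   0.38  1.35  0.23] 69.71373601561145
[[333.0, 243.0], [305.0, 243.0], [304.0, 198.0], [334.0, 198.0]]
```

View pics/w3.png

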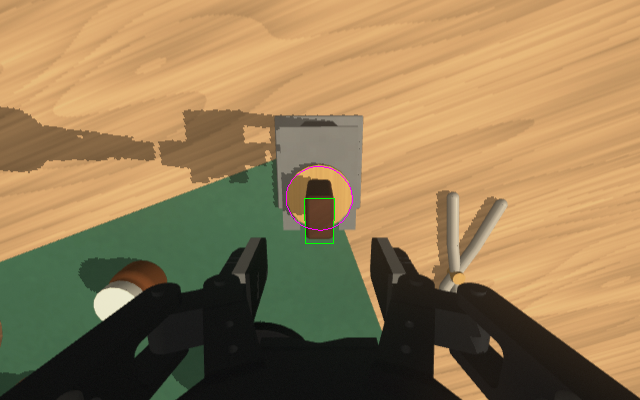

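The overlay fits the collar and grip, and the gripper is aligned. I'll descend, watching joint 3 near its limit.

step_arm --series '[{"dp": [-0.1,0,-1.5],"twist": [0,0,0]},{"dp": [0,0,-1.5],"twist": [0,0,0]},{"dp": [0,0,-1],"twist": [0,0,0]},{"dp": [0,0,0],"twist": [0,0,0]}]'

```text
clock: 6.35
tool_pos: [0.418, 0.295, 0.18]
tcp_rot: [[-0.938, 0.348, -0.002], [0.348, 0.938, -0.001], [0.002, -0.002, -1.0]]
force: [-0.1, 0.3, -0.1]
finger_gap: 0.603
grip_force: 0.0
```

```bash
python3 - <<'E'
from h import *
o=observe(); print(o["clock"],o["tool_pos"].round(4),o["joints"].round(3))
E
```

```text
6.35 [0.418 0.295 0.18 ] [ 0.125  0.461 -1.052  1.668  0.417  1.262  0.202]
```

step_arm --series '[{"dp": [0,0.1,-1.5],"twist": [0,0,0]},{"dp": [0,0,-1.5],"twist": [0,0,0]},{"dp": [0,0,-1],"twist": [0,0,0]},{"dp": [0,0,0],"twist": [0,0,0]},{"dp": [0,0,0],"twist": [0,0,0]}]'

```text
clock: 6.98
tool_pos: [0.4187, 0.297, 0.1415]
tcp_rot: [[-0.938, 0.347, 0.0], [0.347, 0.938, 0.001], [-0.0, 0.001, -1.0]]
force: [-0.5, 0.2, -0.1]
finger_gap: 0.6
grip_force: 0.0
```

step_arm --series '[{"dp": [0,0,0],"twist": [0,0,0]},{"dp": [0,0,0],"twist": [0,0,0]},{"dp": [0,0,0],"twist": [0,0,0]},{"dp": [0,0,0],"twist": [0,0,0]},{"dp": [0,0,0],"twist": [0,0,0]}]' --gripper 0.0 --grip_force 60

```text
clock: 7.6
tool_pos: [0.4189, 0.2971, 0.1418]
tcp_rot: [[-0.938, 0.348, 0.001], [0.348, 0.938, 0.001], [-0.001, 0.001, -1.0]]
force: [0.0, 0.5, 3.8]
finger_gap: 0.207
grip_force: 59.1
```

step_arm --series '[{"dp": [0,0,0.6],"twist": [0,0,0]},{"dp": [0,0,0.6],"twist": [0,0,0]},{"dp": [0,0,0.5],"twist": [0,0,0]},{"dp": [0,0,0],"twist": [0,0,0]},{"dp": [1,-0.37,0],"twist": [0,0,0]},{"dp": [1,-0.37,0],"twist": [0,0,0]},{"dp": [2,-0.74,0],"twist": [0,0,0]},{"dp": [2,-0.74,0],"twist": [0,0,0]},{"dp": [2,-0.74,0],"twist": [0,0,0]},{"dp": [0,0,0],"twist": [0,0,0]}]'

```text
clock: 8.85
tool_pos: [0.5015, 0.2648, 0.1576]
tcp_rot: [[-0.936, 0.353, 0.0], [0.353, 0.936, -0.0], [-0.0, -0.0, -1.0]]
force: [-0.6, -1.3, -1.6]
finger_gap: 0.206
grip_force: 58.7
```

```bash
python3 - <<'E'
from h import *
o=observe(); print(o["clock"],o["tool_pos"].round(4),o["joints"].round(3),o["force"].round(1),o["moment"].round(2))
c=camera("scene"); im=c["image"][:,:,::-1]; e=camera("side")["image"][:,:,::-1]
w=camera("wrist")["image"][:,:,::-1]
m=np.zeros((600,800,3),np.uint8); m[:300,:400]=cv2.resize(im[110:260,400:600],(400,300)); m[:300,400:]=cv2.resize(e[190:340,130:330],(400,300)); m[300:,:480]=cv2.resize(w,(480,300)); cv2.imwrite("pics/m4.png",m)
E
```

```text
8.85 [0.5015 0.2648 0.1576] [ 0.137  0.583 -0.981  1.552  0.499  1.276  0.295] [-0.6 -1.3 -1.6] [ 0.    0.03 -0.03]
```

View pics/m4.png

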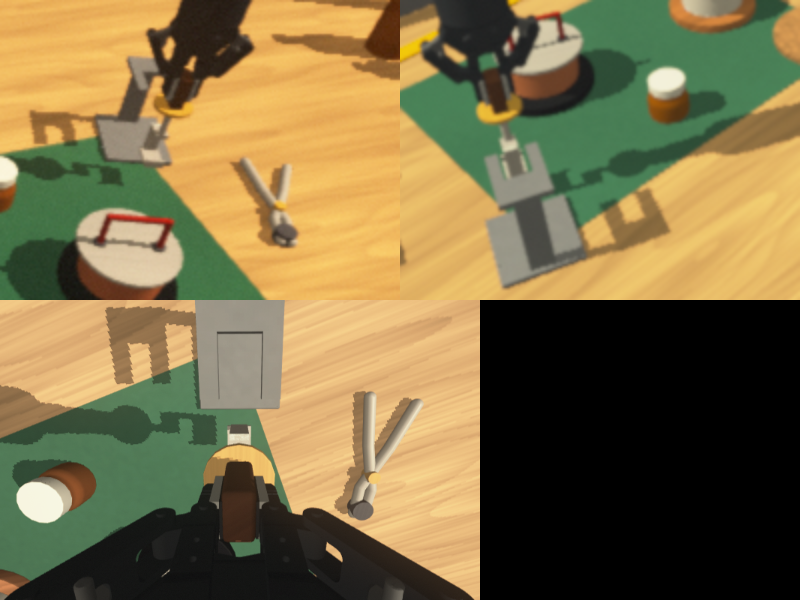

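The lifter is out of the fork and held upright, and the stand has not moved. I'll raise it and move to the pre-hook position.

step_arm --series '[{"dp": [0,0,3.5],"twist": [0,0,0]},{"dp": [0,0,4],"twist": [0,0,0]},{"dp": [0,0,3.5],"twist": [0,0,0]},{"dp": [2.2,-2.9,0],"twist": [0,0,0]},{"dp": [2.3,-3,0],"twist": [0,0,0]},{"dp": [2.3,-3,0],"twist": [0,0,0]},{"dp": [2.3,-2.9,0],"twist": [0,0,0]},{"dp": [0,0,0],"twist": [0,0,0]},{"dp": [0,0,-2],"twist": [0,0,0]},{"dp": [0,0,0],"twist": [0,0,0]}]'

```text
clock: 10.25
tool_pos: [0.5874, 0.1501, 0.247]
tcp_rot: [[-0.939, 0.345, -0.004], [0.345, 0.939, -0.001], [0.003, -0.002, -1.0]]
force: [0.4, -0.5, -2.5]
finger_gap: 0.203
grip_force: 58.9
```

```bash
python3 - <<'E'
from h import *
P=np.array([observe()["tool_pos"] for _ in range(3)])
o=observe(); R=o["tcp_rot"]; print(o["clock"],P.round(4).tolist(),o["joints"].round(3),np.degrees(np.arctan2(R[1,1],R[0,1])))
X=np.array([np.cos(np.radians(-20.1)),np.sin(np.radians(-20.1))]); Y=np.array([-X[1],X[0]])
d=np.array([.663,.1215])-P.mean(0)[:2]; print("along",d@X,"lat",d@Y,"z to .2065",.2065-P[:,2].mean())
E
```

```text
10.25 [[0.5874, 0.1501, 0.247], [0.5874, 0.1501, 0.247], [0.5874, 0.1501, 0.247]] [ 0.301  0.599 -0.985  1.285  0.489  1.508  0.59 ] 69.84264432967201
along 0.08077639843996662 lat -0.000887852792322022 z to .2065 -0.04052542603046949
```

step_arm --series '[{"dp": [0,0,-2],"twist": [0,0,0]},{"dp": [0,0,-2],"twist": [0,0,0]},{"dp": [0,0,0],"twist": [0,0,0]},{"dp": [0,0,0],"twist": [0,0,0]},{"dp": [1.4,-0.5,0],"twist": [0,0,0]},{"dp": [1.4,-0.5,0],"twist": [0,0,0]},{"dp": [1.4,-0.5,0],"twist": [0,0,0]},{"dp": [1.4,-0.5,0],"twist": [0,0,0]},{"dp": [0,0,0],"twist": [0,0,0]},{"dp": [0,0,0],"twist": [0,0,0]}]'

```text
clock: 11.5
tool_pos: [0.6451, 0.13, 0.2091]
tcp_rot: [[-0.938, 0.347, 0.0], [0.347, 0.938, 0.001], [0.0, 0.001, -1.0]]
force: [0.6, 0.6, -2.8]
finger_gap: 0.205
grip_force: 59.0
```

```bash
python3 - <<'E'
from h import *
o=observe(); R=o["tcp_rot"]; p=o["tool_pos"];print(o["clock"],p.round(4),o["force"].round(1))
X=np.array([np.cos(np.radians(-20.1)),np.sin(np.radians(-20.1))]); Y=np.array([-X[1],X[0]])
d=np.array([.663,.1215])-p[:2]; print("along",d@X,"lat",d@Y,"z to .2065",.2065-p[2])
im=camera("scene")["image"][:,:,::-1]; e=camera("side")["image"][:,:,::-1]
m=np.hstack([crop(im,435,165,65,100,6),crop(e,165,160,65,100,6)]); print(m.shape); cv2.imwrite("pics/m5.png",m)
E
```

```text
11.5 [0.6451 0.13   0.2091] [ 0.6  0.6 -2.8]
along 0.01976461089960938 lat -0.0018704977009348376 z to .2065 -0.002594800996591623
(600, 780, 3)
```

View pics/m5.png

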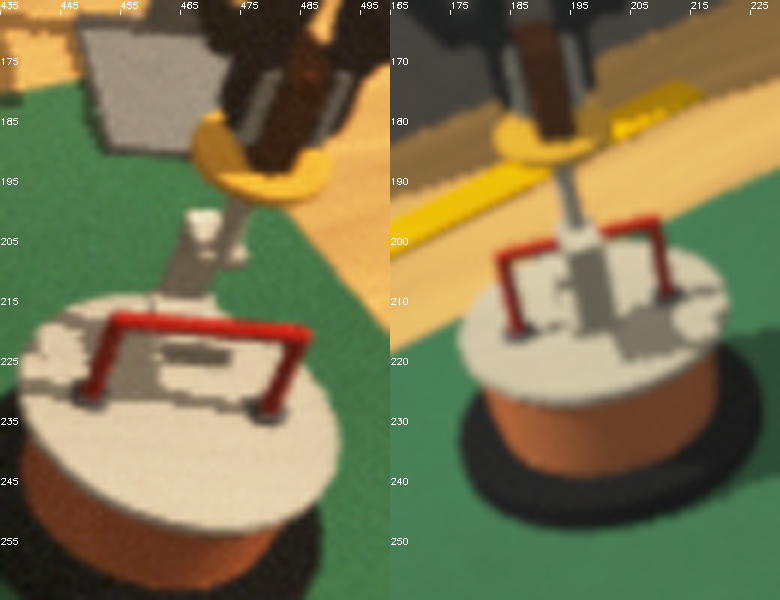

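The hook tip is just entering the loop, centred and at the right height. I'll advance 21 mm.

step_arm --series '[{"dp": [0.5,-0.25,0],"twist": [0,0,0]},{"dp": [0.5,-0.25,0],"twist": [0,0,0]},{"dp": [0.5,-0.2,0],"twist": [0,0,0]},{"dp": [0.4,-0.2,0],"twist": [0,0,0]},{"dp": [0,0,0],"twist": [0,0,0]},{"dp": [0,0,0],"twist": [0,0,0]}]'

```text
clock: 12.35
tool_pos: [0.6644, 0.1203, 0.2083]
tcp_rot: [[-0.938, 0.347, -0.0], [0.347, 0.938, 0.0], [0.0, 0.0, -1.0]]
force: [-0.1, 0.2, -1.6]
finger_gap: 0.208
grip_force: 59.0
```

```bash
cat > st.py <<'E'
from h import *
o=observe(); R=o["tcp_rot"]; p=o["tool_pos"];print(o["clock"],p.round(4),o["force"].round(1),o["moment"].round(2),o["joints"].round(2),np.degrees(np.arctan2(R[1,1],R[0,1])).round(1))
X=np.array([np.cos(np.radians(-20.1)),np.sin(np.radians(-20.1))]); Y=np.array([-X[1],X[0]])
d=np.array([.663,.1215])-p[:2]; print("along",d@X,"lat",d@Y)
E
python3 st.py
```

```text
12.35 [0.6644 0.1203 0.2083] [-0.1  0.2 -1.6] [ 0.02 -0.04 -0.03] [ 0.25  0.75 -0.92  1.13  0.57  1.52  0.67] 69.7
along -0.0017066659109347148 lat 0.0006240422315640893
```

step_arm --series '[{"dp": [0,0,0.6],"twist": [0,0,0]},{"dp": [0,0,0.6],"twist": [0,0,0]},{"dp": [0,0,0.3],"twist": [0,0,0]},{"dp": [0,0,0.3],"twist": [0,0,0]},{"dp": [0,0,0.3],"twist": [0,0,0]},{"dp": [0,0,0.3],"twist": [0,0,0]},{"dp": [0,0,0.3],"twist": [0,0,0]},{"dp": [0,0,0],"twist": [0,0,0]}]'

```text
clock: 13.35
tool_pos: [0.6646, 0.1202, 0.2354]
tcp_rot: [[-0.938, 0.348, 0.0], [0.348, 0.938, 0.0], [-0.0, 0.0, -1.0]]
force: [-0.4, 0.7, -5.9]
finger_gap: 0.206
grip_force: 58.6
```

```bash
python3 st.py
```

```text
13.35 [0.6646 0.1202 0.2354] [-0.4  0.7 -5.9] [ 0.04 -0.04  0.03] [ 0.24  0.73 -0.92  1.07  0.56  1.57  0.68] 69.7
along -0.0019751958171011497 lat 0.0006875433947948234
```

The lid's weight, about 3.5 N, is on the hook. I'll raise it smoothly to carrying height.

step_arm --series '[{"dp": [0,0,0.5],"twist": [0,0,0]},{"dp": [0,0,1],"twist": [0,0,0]},{"dp": [0,0,1.4],"twist": [0,0,0]},{"dp": [0,0,1.6],"twist": [0,0,0]},{"dp": [0,0,1.4],"twist": [0,0,0]},{"dp": [0,0,1],"twist": [0,0,0]},{"dp": [0,0,0.6],"twist": [0,0,0]},{"dp": [0,0,0],"twist": [0,0,0]}]'

```text
clock: 14.35
tool_pos: [0.6647, 0.1203, 0.3106]
tcp_rot: [[-0.938, 0.347, 0.001], [0.347, 0.938, 0.0], [-0.0, 0.001, -1.0]]
force: [0.2, 0.4, -5.5]
finger_gap: 0.207
grip_force: 58.8
```

```bash
python3 st.py; python3 - <<'E'
from h import *
c=camera("scene"); im=c["image"][:,:,::-1]; e=camera("side")["image"][:,:,::-1]
m=np.hstack([crop(im,435,145,65,120,5),crop(e,165,120,80,120,5)]); print(m.shape); cv2.imwrite("pics/m6.png",m)
E
```

```text
14.35 [0.6647 0.1203 0.3106] [ 0.2  0.4 -5.5] [-0.   -0.03 -0.01] [ 0.19  0.71 -0.92  0.9   0.56  1.73  0.72] 69.7
along -0.001978980516916247 lat 0.0005237820621727248
(600, 725, 3)
```

View pics/m6.png

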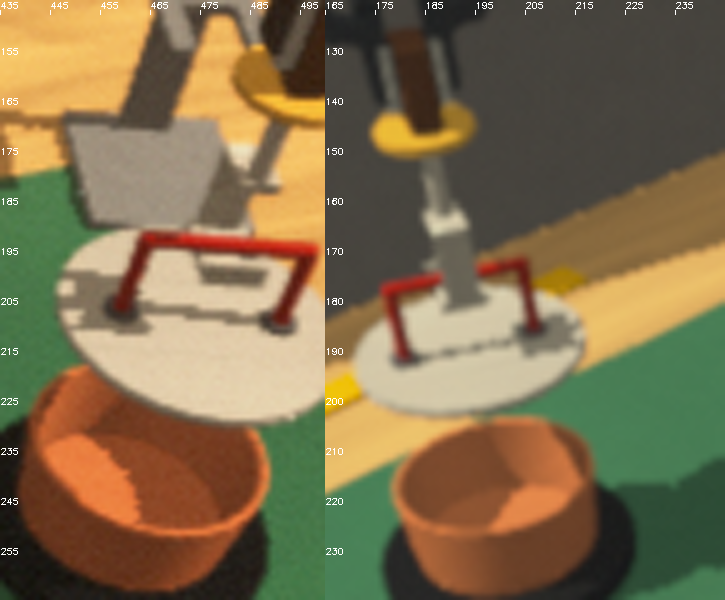

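The scene and side views show the lid hanging level and clear of the pot. I'll carry it toward the cork with gentle ramps.

step_arm --series '[{"dp": [-0.26,-0.3,0],"twist": [0,0,0]},{"dp": [-0.53,-0.6,0],"twist": [0,0,0]},{"dp": [-0.79,-0.9,0],"twist": [0,0,0]},{"dp": [-1.06,-1.2,0],"twist": [0,0,0]},{"dp": [-1.32,-1.5,0],"twist": [0,0,0]},{"dp": [-1.5,-1.7,0],"twist": [0,0,0]},{"dp": [-1.6,-1.9,0],"twist": [0,0,0]},{"dp": [-1.6,-1.9,0],"twist": [0,0,0]},{"dp": [-1.4,-2.1,0],"twist": [0,0,0]},{"dp": [-1.2,-2.2,0],"twist": [0,0,0]}]'

```text
clock: 15.7
tool_pos: [0.5504, -0.0242, 0.3105]
tcp_rot: [[-0.937, 0.348, -0.0], [0.348, 0.937, -0.002], [-0.0, -0.002, -1.0]]
force: [-0.7, -0.3, -6.0]
finger_gap: 0.202
grip_force: 58.8
```

```bash
python3 st.py
```

```text
15.7 [ 0.5504 -0.0242  0.3105] [-0.7 -0.3 -6. ] [-0.1  -0.02 -0.01] [ 0.69  0.45 -1.04  1.32  0.39  1.57  0.92] 69.6
along 0.05563650404437381 lat 0.175471509471895
```

step_arm --series '[{"dp": [-1,-2.2,0],"twist": [0,0,-1]},{"dp": [-1,-2.2,0],"twist": [0,0,-2]},{"dp": [-1,-2.2,0],"twist": [0,0,-3]},{"dp": [-1,-2.2,0],"twist": [0,0,-3]},{"dp": [-1,-2.2,0],"twist": [0,0,-3]},{"dp": [-1,-2.2,0],"twist": [0,0,-3]},{"dp": [-1,-2.2,0],"twist": [0,0,-3]},{"dp": [-1,-2.2,0],"twist": [0,0,-3]},{"dp": [-0.9,-1.9,0],"twist": [0,0,-3]},{"dp": [-0.8,-1.6,0],"twist": [0,0,-3]}]'

```text
clock: 16.95
tool_pos: [0.454, -0.2349, 0.3104]
tcp_rot: [[-0.675, 0.738, -0.0], [0.738, 0.675, -0.001], [-0.0, -0.001, -1.0]]
force: [0.2, -0.5, -5.3]
finger_gap: 0.201
grip_force: 58.8
```

step_arm --series '[{"dp": [-0.6,-1.3,0],"twist": [0,0,-2]},{"dp": [-0.45,-0.9,0],"twist": [0,0,-1]},{"dp": [-0.3,-0.6,0],"twist": [0,0,0]},{"dp": [-0.15,-0.4,0],"twist": [0,0,0]},{"dp": [0,0,0],"twist": [0,0,0]},{"dp": [0,0,0],"twist": [0,0,0]},{"dp": [0,0,0],"twist": [0,0,0]},{"dp": [0,0,0],"twist": [0,0,0]}]'

```text
clock: 17.95
tool_pos: [0.4401, -0.2656, 0.3103]
tcp_rot: [[-0.639, 0.77, 0.0], [0.77, 0.639, 0.0], [0.0, 0.0, -1.0]]
force: [0.6, 1.1, -5.7]
finger_gap: 0.2
grip_force: 58.8
```

```bash
python3 st.py; python3 - <<'E'
from h import *
c=[camera("scene"),camera("side"),camera("wrist")]
for n in("scene","side","wrist"):
  for q in("wax_lid","lid_rest"): print(n,q,[(np.round(d["bbox"],1).tolist(),round(d["confidence"],2)) for d in spot_in(n,q)][:4])
for n,k in zip(("scene","side","wrist"),c):
    cv2.imwrite(f"pics/t_{n}.png",k["image"][:,:,::-1])
    hsv=cv2.cvtColor(k["image"],cv2.COLOR_RGB2HSV)
    red=((hsv[...,0]<6)|(hsv[...,0]>174))&(hsv[...,1]>150)&(hsv[...,2]>90)
    nn,l,s,ce=cv2.connectedComponentsWithStats(red.astype(np.uint8)); print(n,[(s[i].tolist()) for i in np.argsort(-s[1:,4])[:3]+1])
E
```

```text
17.95 [ 0.4401 -0.2656  0.3103] [ 0.6  1.1 -5.7] [ 0.01 -0.01 -0.03] [ 1.2   0.32 -0.92  1.43  0.25  1.52  0.98] 39.7
along 0.07631708983440141 lat 0.440178775426868
scene wax_lid [([290.6, 173.6, 52.7, 36.3], 0.84)]
scene lid_rest [([197.8, 202.7, 54.1, 40.6], 0.63), ([260.0, 169.9, 36.8, 35.2], 0.58), ([293.4, 218.4, 61.3, 46.8], 0.56), ([138.9, 278.6, 77.6, 62.4], 0.56)]
side wax_lid [([339.9, 166.6, 40.7, 30.8], 0.97)]
side lid_rest [([339.3, 208.2, 52.4, 34.9], 0.88), ([387.1, 157.5, 44.1, 24.6], 0.87), ([402.3, 191.8, 31.4, 27.9], 0.7), ([392.6, 232.7, 41.3, 35.2], 0.58)]
wrist wax_lid [([320.4, 169.4, 135.3, 108.2], 0.8)]
wrist lid_rest [([154.4, 229.2, 112.3, 106.7], 0.95), ([177.1, 68.8, 128.1, 133.3], 0.88), ([314.8, 123.5, 120.3, 51.2], 0.87), ([192.9, 338.0, 16.7, 22.7], 0.47)]
scene [[42, 157, 21, 25, 210], [0, 170, 11, 20, 117], [285, 157, 19, 15, 50]]
side [[495, 112, 5, 19, 52], [330, 160, 1, 6, 6], [354, 163, 1, 4, 4]]
wrist [[332, 179, 35, 19, 272], [271, 189, 35, 8, 249]]
```

```bash
python3 - <<'E'
from h import *
c=camera("wrist"); T=np.array(c["cam_to_world"]); up=T[:2,1]/np.linalg.norm(T[:2,1]); rt=T[:2,0]/np.linalg.norm(T[:2,0])
im=c["image"]; hsv=cv2.cvtColor(im,cv2.COLOR_RGB2HSV)
p=at_z(c,314.8,98,.012)[:2]; print("cork from top edge",p-up*.085, up, rt)
print("left/right", at_z(c,254.7,140,.012)[:2],at_z(c,375,140,.012)[:2])
for v in range(92,150,6):
    r=cv2.cvtColor(im,cv2.COLOR_RGB2LAB)[v,235:395:8].tolist(); print(v,[tuple(x) for x in r])
E
```

```text
cork from top edge [ 0.43679748 -0.27016766] [-0.63845775  0.76965687] [0.7694414  0.63871741]
left/right [ 0.35333056 -0.302116  ] [ 0.48348133 -0.19410191]
92 [(238, 116, 189), (204, 136, 167), (205, 136, 166), (203, 137, 165), (197, 138, 165), (190, 139, 164), (208, 135, 166), (205, 136, 166), (215, 134, 167), (202, 136, 165), (211, 134, 166), (219, 131, 167), (136, 108, 145), (135, 108, 144), (135, 107, 144), (132, 107, 144), (133, 106, 145), (132, 106, 145), (130, 106, 144), (130, 105, 144)]
98 [(232, 118, 189), (201, 137, 167), (210, 135, 167), (204, 136, 166), (195, 138, 165), (210, 135, 167), (207, 136, 166), (202, 137, 165), (182, 140, 163), (195, 141, 166), (174, 143, 163), (184, 143, 165), (157, 126, 154), (134, 108, 145), (135, 107, 144), (136, 106, 145), (132, 106, 144), (132, 106, 144), (131, 106, 144), (129, 106, 144)]
104 [(186, 138, 170), (207, 135, 167), (204, 136, 166), (200, 137, 166), (189, 139, 164), (211, 134, 166), (205, 136, 165), (173, 143, 163), (192, 142, 165), (172, 142, 163), (176, 144, 163), (182, 144, 164), (161, 142, 160), (163, 142, 161), (135, 107, 
[... 1805 characters left out ...]
107, 143)]
140 [(200, 137, 166), (195, 138, 165), (211, 134, 166), (157, 141, 160), (219, 128, 144), (218, 128, 144), (218, 128, 144), (218, 128, 144), (219, 127, 144), (218, 128, 144), (217, 127, 144), (217, 127, 144), (217, 128, 144), (217, 128, 144), (217, 128, 144), (216, 128, 145), (215, 128, 144), (219, 127, 144), (131, 106, 144), (130, 106, 144)]
146 [(197, 137, 165), (214, 134, 167), (212, 134, 166), (162, 142, 161), (218, 127, 145), (218, 128, 144), (218, 128, 144), (218, 128, 144), (218, 127, 145), (218, 127, 144), (218, 127, 144), (221, 127, 145), (221, 127, 145), (220, 127, 145), (219, 127, 144), (219, 127, 144), (217, 127, 144), (219, 127, 144), (132, 106, 144), (129, 107, 143)]
```

step_arm --series '[{"dp": [0,-0.2,-0.5],"twist": [0,0,0]},{"dp": [0,0,-1],"twist": [0,0,0]},{"dp": [0,0,-1.5],"twist": [0,0,0]},{"dp": [0,0,-2],"twist": [0,0,0]},{"dp": [0,0,-2],"twist": [0,0,0]},{"dp": [0,0,-2],"twist": [0,0,0]},{"dp": [0,0,-1.5],"twist": [0,0,0]},{"dp": [0,0,-1],"twist": [0,0,0]},{"dp": [0,0,-0.7],"twist": [0,0,0]},{"dp": [0,0,-0.3],"twist": [0,0,0]}]'

```text
clock: 19.7
tool_pos: [0.4401, -0.268, 0.1852]
tcp_rot: [[-0.638, 0.77, 0.0], [0.77, 0.638, -0.0], [-0.0, 0.0, -1.0]]
force: [0.8, -0.5, -4.8]
finger_gap: 0.202
grip_force: 58.6
```

step_arm --series '[{"dp": [0,0,-0.1],"twist": [0,0,0]},{"dp": [0,0,-0.1],"twist": [0,0,0]},{"dp": [0,0,-0.1],"twist": [0,0,0]},{"dp": [0,0,0],"twist": [0,0,0]}]'

```text
clock: 20.2
tool_pos: [0.44, -0.2679, 0.1824]
tcp_rot: [[-0.638, 0.77, 0.0], [0.77, 0.638, -0.0], [-0.0, -0.0, -1.0]]
force: [0.3, 0.3, -5.3]
finger_gap: 0.203
grip_force: 58.6
```

```bash
python3 st.py
```

```text
20.2 [ 0.44   -0.2679  0.1824] [ 0.3  0.3 -5.3] [0.   0.01 0.03] [ 1.18  0.4  -0.88  1.66  0.32  1.23  0.92] 39.7
along 0.07559733162554319 lat 0.44237239016915747
```

step_arm --series '[{"dp": [0,0,-0.1],"twist": [0,0,0]},{"dp": [0,0,-0.1],"twist": [0,0,0]},{"dp": [0,0,-0.1],"twist": [0,0,0]},{"dp": [0,0,-0.1],"twist": [0,0,0]},{"dp": [0,0,0],"twist": [0,0,0]}]'

```text
clock: 20.82
tool_pos: [0.4399, -0.2679, 0.1782]
tcp_rot: [[-0.638, 0.77, -0.0], [0.77, 0.638, 0.0], [0.0, -0.0, -1.0]]
force: [0.3, 0.2, -6.0]
finger_gap: 0.202
grip_force: 58.6
```

step_arm --series '[{"dp": [0,0,-0.1],"twist": [0,0,0]},{"dp": [0,0,-0.1],"twist": [0,0,0]},{"dp": [0,0,-0.1],"twist": [0,0,0]},{"dp": [0,0,-0.1],"twist": [0,0,0]},{"dp": [0,0,0],"twist": [0,0,0]}]'

```text
clock: 21.45
tool_pos: [0.4401, -0.268, 0.1745]
tcp_rot: [[-0.638, 0.77, 0.0], [0.77, 0.638, -0.0], [-0.0, 0.0, -1.0]]
force: [0.1, -0.3, -1.5]
finger_gap: 0.207
grip_force: 59.2
```

The lid is down: the force has dropped back to the lifter's own weight. I'll lower the hook off the bar and back straight out.

step_arm --series '[{"dp": [0,0,-0.4],"twist": [0,0,0]},{"dp": [0,0,-0.4],"twist": [0,0,0]},{"dp": [0,0,-0.4],"twist": [0,0,0]},{"dp": [0,0,-0.4],"twist": [0,0,0]},{"dp": [0,0,0],"twist": [0,0,0]},{"dp": [0,0,0],"twist": [0,0,0]}]'

```text
clock: 22.2
tool_pos: [0.44, -0.2679, 0.1583]
tcp_rot: [[-0.638, 0.77, 0.0], [0.77, 0.638, -0.0], [-0.0, 0.0, -1.0]]
force: [0.0, -1.3, -2.6]
finger_gap: 0.204
grip_force: 59.2
```

step_arm --series '[{"dp": [-0.32,0.385,0],"twist": [0,0,0]},{"dp": [-0.32,0.385,0],"twist": [0,0,0]},{"dp": [-0.32,0.385,0],"twist": [0,0,0]},{"dp": [-0.32,0.385,0],"twist": [0,0,0]},{"dp": [-0.32,0.385,0],"twist": [0,0,0]},{"dp": [0,0,0],"twist": [0,0,0]}]'

```text
clock: 22.95
tool_pos: [0.4237, -0.2483, 0.1584]
tcp_rot: [[-0.639, 0.77, -0.0], [0.77, 0.639, -0.0], [-0.0, -0.0, -1.0]]
force: [-0.7, -0.2, -2.2]
finger_gap: 0.21
grip_force: 59.3
```

```bash
python3 st.py
```

```text
22.95 [ 0.4237 -0.2483  0.1584] [-0.7 -0.2 -2.2] [0.04 0.02 0.04] [ 1.2   0.37 -0.89  1.76  0.32  1.16  0.9 ] 39.7
along 0.09762776577877547 lat 0.42952292081751803
```

step_arm --series '[{"dp": [-0.64,0.77,0],"twist": [0,0,0]},{"dp": [-0.64,0.77,0],"twist": [0,0,0]},{"dp": [-0.64,0.77,0],"twist": [0,0,0]},{"dp": [-0.64,0.77,0],"twist": [0,0,0]},{"dp": [-0.64,0.77,0],"twist": [0,0,0]},{"dp": [-0.64,0.77,0],"twist": [0,0,0]},{"dp": [0,0,3],"twist": [0,0,0]},{"dp": [0,0,3.5],"twist": [0,0,0]},{"dp": [0,0,3.5],"twist": [0,0,0]},{"dp": [0,0,0],"twist": [0,0,0]}]'

```text
clock: 24.2
tool_pos: [0.3874, -0.2028, 0.2608]
tcp_rot: [[-0.638, 0.77, 0.005], [0.77, 0.638, -0.004], [-0.006, 0.002, -1.0]]
force: [-0.2, -0.3, -2.5]
finger_gap: 0.202
grip_force: 59.4
```

```bash
python3 st.py; python3 - <<'E'
from h import *
for n in("scene","side"):
  c=camera(n); cv2.imwrite(f"pics/u_{n}.png",c["image"][:,:,::-1])
  for q in("wax_lid","lid_rest","glue_lid"):
    for d in spot_in(n,q)[:3]: b=d["bbox"]; print(n,q,np.round(b,1).tolist(),round(d["confidence"],2), at_z(c,b[0],b[1],.02 if q!="glue_lid" else .07).round(3))
E
```

```text
24.2 [ 0.3874 -0.2028  0.2608] [-0.2 -0.3 -2.5] [ 0.03  0.01 -0.03] [ 1.33  0.14 -0.97  1.72  0.12  1.34  1.02] 39.7
along 0.14732545386976836 lat 0.3992629253756792
scene wax_lid [292.5, 213.8, 51.0, 36.6] 0.94 [ 0.443 -0.265  0.02 ]
scene lid_rest [137.6, 279.5, 76.0, 67.0] 0.79 [ 0.561 -0.661  0.02 ]
scene lid_rest [292.9, 218.5, 59.7, 47.2] 0.78 [ 0.46  -0.268  0.02 ]
scene lid_rest [197.9, 204.7, 56.8, 42.6] 0.76 [ 0.341 -0.514  0.02 ]
scene glue_lid [339.2, 249.7, 57.2, 46.8] 0.61 [ 0.634 -0.194  0.07 ]
side wax_lid [342.4, 201.8, 36.4, 27.8] 0.92 [ 0.438 -0.275  0.02 ]
side lid_rest [402.9, 193.2, 35.9, 26.8] 0.93 [ 0.321 -0.458  0.02 ]
side lid_rest [340.0, 211.7, 52.3, 25.0] 0.87 [ 0.407 -0.228  0.02 ]
side lid_rest [391.6, 231.9, 40.7, 34.2] 0.87 [ 0.227 -0.259  0.02 ]
side glue_lid [285.1, 177.8, 39.5, 27.7] 0.7 [ 0.625 -0.192  0.07 ]
```

The lid rests on the cork and the blue lid has not moved. I'll return to the front of the fork.

step_arm --series '[{"dp": [2,3,0.5],"twist": [0,0,3]},{"dp": [2,4.5,0],"twist": [0,0,3]},{"dp": [1,5,0],"twist": [0,0,3]},{"dp": [1,5,0],"twist": [0,0,3]},{"dp": [1,5,0],"twist": [0,0,3]},{"dp": [1,5,0],"twist": [0,0,3]},{"dp": [1,5,0],"twist": [0,0,3]},{"dp": [1,5,0],"twist": [0,0,3]},{"dp": [1,5,0],"twist": [0,0,3]},{"dp": [0.3,4,0],"twist": [0,0,3]}]'

```text
clock: 25.85
tool_pos: [0.4987, 0.2645, 0.2622]
tcp_rot: [[-0.938, 0.346, -0.002], [0.346, 0.938, 0.0], [0.002, -0.0, -1.0]]
force: [0.3, 0.3, -2.6]
finger_gap: 0.197
grip_force: 59.4
```

step_arm --series '[{"dp": [0,0.6,0],"twist": [0,0,0]},{"dp": [0,0,0],"twist": [0,0,0]},{"dp": [0,0,0],"twist": [0,0,0]}]'

```text
clock: 26.22
tool_pos: [0.4993, 0.2664, 0.263]
tcp_rot: [[-0.937, 0.351, 0.0], [0.351, 0.937, -0.002], [-0.001, -0.002, -1.0]]
force: [1.2, 0.2, -2.4]
finger_gap: 0.205
grip_force: 59.6
```

```bash
cat > st2.py <<'E'
from h import *
o=observe(); R=o["tcp_rot"]; p=o["tool_pos"];print(o["clock"],p.round(4),o["force"].round(1),o["joints"].round(2),np.degrees(np.arctan2(R[1,1],R[0,1])).round(2))
X=np.array([np.cos(np.radians(-20.2)),np.sin(np.radians(-20.2))]); Y=np.array([-X[1],X[0]])
d=p[:2]-np.array([.4188,.2971]); print("ahead",d@X,"lat",d@Y,"to +85:",(np.array([.4188,.2971])+.085*X-p[:2]).round(4))
E
python3 st2.py
```

```text
26.225 [0.4993 0.2664 0.263 ] [ 1.2  0.2 -2.4] [ 0.17  0.54 -1.09  1.38  0.47  1.51  0.32] 69.48
ahead 0.08617557235452582 lat -0.00096723338021781 to +85: [-0.0008  0.0013]
```

step_arm --series '[{"dp": [-0.1,0.1,-3],"twist": [0,0,0]},{"dp": [0,0,-3],"twist": [0,0,0]},{"dp": [0,0,-3],"twist": [0,0,0]},{"dp": [0,0,-1.4],"twist": [0,0,0]},{"dp": [0,0,0],"twist": [0,0,0]},{"dp": [0,0,0],"twist": [0,0,0]}]'

```text
clock: 26.98
tool_pos: [0.4984, 0.2699, 0.1607]
tcp_rot: [[-0.937, 0.348, 0.002], [0.348, 0.937, 0.001], [-0.001, 0.002, -1.0]]
force: [-0.4, 1.0, -1.3]
finger_gap: 0.207
grip_force: 59.5
```

```bash
python3 st2.py; python3 - <<'E'
from h import *
c=camera("wrist"); o=observe(); cv2.imwrite("pics/w9.png",c["image"][:,:,::-1])
h=cv2.cvtColor(c["image"],cv2.COLOR_RGB2HSV); 
L=o["tool_pos"]+[0,0,-.1085]
q=proj(c,[L+[.026*np.cos(t),.026*np.sin(t),.098] for t in np.linspace(0,6.28,60)]); print("model collar",q.min(0).round(1),q.max(0).round(1))
p=c["image"][int(q[:,1].min())+6,320]; print("hsv",h[int(q[:,1].min())+6,320], [h[v,320].tolist() for v in range(140,200,6)])
y=(h[...,0]>15)&(h[...,0]<28)&(h[...,1]>140)&(h[...,2]>110)
n,l,s,_=cv2.connectedComponentsWithStats(y[:,240:400].astype(np.uint8)); print([s[i].tolist() for i in np.argsort(-s[1:,4])[:4]+1])
E
```

```text
26.975 [0.4984 0.2699 0.1607] [-0.4  1.  -1.3] [ 0.16  0.61 -1.05  1.55  0.54  1.3   0.26] 69.62
ahead 0.08406665696150663 lat 0.0019842036915608055 to +85: [ 0.0002 -0.0022]
model collar [270.9 197.1] [368.2 286.6]
hsv [ 19 141 237] [[21, 34, 158], [62, 71, 119], [62, 78, 127], [60, 74, 128], [61, 76, 128], [22, 54, 85], [19, 57, 85], [24, 43, 227], [20, 52, 217], [19, 142, 235]]
[[32, 193, 93, 55, 1630], [115, 213, 2, 11, 18], [91, 198, 2, 5, 6], [86, 207, 1, 4, 4]]
```

step_arm --series '[{"dp": [-1,0.2,0],"twist": [0,0,0]},{"dp": [-1.5,0.55,0],"twist": [0,0,0]},{"dp": [-1.5,0.55,0],"twist": [0,0,0]},{"dp": [-1.5,0.55,0],"twist": [0,0,0]},{"dp": [-1.5,0.55,0],"twist": [0,0,0]},{"dp": [-1,0.35,0],"twist": [0,0,0]},{"dp": [0,0,0],"twist": [0,0,0]},{"dp": [0,0,0],"twist": [0,0,0]},{"dp": [0,0,0],"twist": [0,0,0]}]'

```text
clock: 28.15
tool_pos: [0.4183, 0.2966, 0.1592]
tcp_rot: [[-0.937, 0.349, 0.0], [0.349, 0.937, 0.0], [-0.0, 0.0, -1.0]]
force: [-0.1, -0.5, -1.7]
finger_gap: 0.207
grip_force: 59.7
```

```bash
python3 st2.py
```

```text
28.15 [0.4183 0.2966 0.1592] [-0.1 -0.5 -1.7] [ 0.14  0.51 -1.1   1.7   0.48  1.24  0.15] 69.57
ahead -0.0002787508102939341 lat -0.0006071652559465743 to +85: [ 0.0802 -0.0289]
```

step_arm --series '[{"dp": [0.05,0.05,-0.5],"twist": [0,0,0]},{"dp": [0,0,-0.5],"twist": [0,0,0]},{"dp": [0,0,-0.4],"twist": [0,0,0]},{"dp": [0,0,-0.2],"twist": [0,0,0]},{"dp": [0,0,0],"twist": [0,0,0]},{"dp": [0,0,0],"twist": [0,0,0]}]'

```text
clock: 28.9
tool_pos: [0.4181, 0.2977, 0.1435]
tcp_rot: [[-0.938, 0.348, 0.0], [0.348, 0.938, 0.0], [-0.0, 0.0, -1.0]]
force: [-0.8, 0.7, -3.1]
finger_gap: 0.202
grip_force: 59.7
```

```bash
python3 st2.py
```

```text
28.9 [0.4181 0.2977 0.1435] [-0.8  0.7 -3.1] [ 0.13  0.53 -1.09  1.72  0.5   1.2   0.13] 69.66
ahead -0.0008447416372004792 lat 0.0002960028106781157 to +85: [ 0.0805 -0.0299]
```

step_arm --series '[{"dp": [0,0,-0.1],"twist": [0,0,0]},{"dp": [0,0,-0.1],"twist": [0,0,0]},{"dp": [0,0,0],"twist": [0,0,0]},{"dp": [0,0,0],"twist": [0,0,0]}]'

```text
clock: 29.4
tool_pos: [0.4182, 0.2976, 0.1418]
tcp_rot: [[-0.938, 0.348, 0.001], [0.348, 0.938, 0.0], [-0.0, 0.0, -1.0]]
force: [-0.5, -0.8, 3.3]
finger_gap: 0.205
grip_force: 60.2
```

The force matches the original seated grasp, so I'll release and withdraw.

step_arm --series '[{"dp": [0,0,0],"twist": [0,0,0]},{"dp": [0,0,0],"twist": [0,0,0]},{"dp": [0,0,0],"twist": [0,0,0]},{"dp": [0,0,0],"twist": [0,0,0]},{"dp": [0,0,1],"twist": [0,0,0]},{"dp": [0,0,2],"twist": [0,0,0]},{"dp": [0,0,3],"twist": [0,0,0]},{"dp": [0,0,3],"twist": [0,0,0]},{"dp": [0,0,3],"twist": [0,0,0]},{"dp": [0,0,0],"twist": [0,0,0]}]' --gripper 0.6

```text
clock: 30.65
tool_pos: [0.4189, 0.2993, 0.2643]
tcp_rot: [[-0.938, 0.347, 0.005], [0.347, 0.938, 0.004], [-0.003, 0.005, -1.0]]
force: [0.0, -0.2, -0.7]
finger_gap: 0.595
grip_force: 0.0
```

step_arm --series '[{"dp": [0,-3,1],"twist": [0,0,0]},{"dp": [0,-4,0],"twist": [0,0,0]},{"dp": [0,-4,0],"twist": [0,0,0]},{"dp": [0,-4,0],"twist": [0,0,0]},{"dp": [0,0,0],"twist": [0,0,0]},{"dp": [0,0,0],"twist": [0,0,0]}]'

```text
clock: 31.4
tool_pos: [0.4176, 0.1479, 0.271]
tcp_rot: [[-0.938, 0.347, -0.001], [0.347, 0.938, 0.0], [0.001, 0.0, -1.0]]
force: [0.4, -1.0, -0.5]
finger_gap: 0.601
grip_force: 0.0
```

```bash
python3 - <<'E'
from h import *
print(observe()["clock"],observe()["joints"].round(2))
for n in("scene","side"):
  c=camera(n); a=cv2.imread(f"pics/{n}0.png").astype(int); b=c["image"][:,:,::-1].astype(int)
  d=np.abs(a-b).max(2)
  for q in("lifter","wax_lid","glue_lid"): print(n,q,[(np.round(x["bbox"],1).tolist(),round(x["confidence"],2)) for x in spot_in(n,q)[:2]])
  r=(slice(126,150),slice(466,494)) if n=="scene" else (slice(248,282),slice(170,200)); print("diff at lifter",d[r].mean().round(1),(d[r]>40).mean().round(3))
  for dx in(-2,-1,0,1,2): 
    s=(r[0],slice(r[1].start+dx,r[1].stop+dx)); print(dx,np.abs(a[r]-b[s]).mean().round(1),end=' ')
  print()
E
```

```text
31.4 [ 0.66  0.22 -1.21  1.68  0.21  1.39  0.64]
scene lifter [([475.7, 154.9, 23.4, 46.7], 0.8)]
scene wax_lid [([291.8, 211.2, 49.6, 37.1], 0.76)]
scene glue_lid [([339.8, 249.8, 51.4, 47.4], 0.78)]
diff at lifter 5.6 0.0
-2 17.7 -1 9.8 0 3.9 1 10.5 2 17.6 
side lifter [([186.1, 266.3, 19.9, 31.4], 0.64)]
side wax_lid [([340.9, 204.1, 35.7, 29.5], 0.64)]
side glue_lid [([284.7, 176.8, 38.0, 26.3], 0.94)]
diff at lifter 6.0 0.005
-2 13.8 -1 8.4 0 4.2 1 8.5 2 14.3
```

The lifter matches its original picture in both views to within a pixel. The lid is on the cork and the blue lid is unchanged.

```bash
python3 -c "
from station import finish_job
print(finish_job())"
```

```text
the job is handed in; nothing more can be done
None
```

I handed the job in at about 31 s: the hot lid is resting on the cork disc, the lifter is back in its fork as it was, and the blue lid was not touched.

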